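Sort bored rosettes with a stepped plug gauge

ROBOT

A 6-joint arm with a two-finger parallel gripper is mounted at the origin on the work surface. World frame = base frame: x ahead of the robot, y to its left, z up, the work surface at z = 0. Lengths are in mm, angles in rad, forces in N, time in s.
With the tool pointing down it reaches from about 300 to 775 mm from the base axis. Payload 14.6 kg.
Tool frame: the origin (TCP) lies on the centre line of the jaws, within the pads' length; the fingertips stand 19 mm ahead of it and the grasp point (between the pads) is the TCP (bot.tip_reach is the distance from the TCP to the fingertips, in mm); z points along the fingers, y is the line along which they close (so a half turn about z gives the same grasp; the last joint's range is limited). The gripper opens to 85 mm and grips with 20 to 120 N. Pads are 22 mm wide; open, the fingers measure 114 mm over their backs; the gripper's body (76 mm by 85 mm) begins 54 mm behind the grasp point. The pads swing forward as they close: fully open they stand 13 mm farther back than shut.
Start: joints at [1.088, 0.3, 1.521, -0, 1.321, -0.067], TCP at [222.153, 503.128, 250.281] pointing down, gripper open.
Joint ranges: [-3.03, 3.03], [-0.79, 2.21], [0.23, 2.52], [-1.04, 4.18], [0, 3.07], [-2.55, 2.55]. Speed limits (rad/s): [2.22, 2.22, 2.57, 3.14, 3.14, 3.14].

INTERFACE

Orientations are given as a unit quaternion [w, x, y, z].
In Python, from rig import bot gives the robot as it stands. Calls block until the motion is done:
- bot.move_to(position, orientation): joint-space move of the TCP to a pose.
- bot.servo_line(position, attitude=None, speed=150, until_force=None): straight line of the TCP; attitude=None keeps the orientation; speed is the mean speed in mm/s. With until_force (N) it stops when the force on the tool has changed by that much, and returns True; else False.
- bot.move_joints(angles): joint-space move.
- bot.move_gripper(opening, grip_force=None): finger opening in mm; grip_force is the grip in N (None keeps the last); returns when the fingers have stopped.
- bot.dwell(seconds).
- bot.ik(position, orientation): joint angles nearest the present ones, or None.
- bot.read_state(): the state.
- bot.read_camera(name): name is "side" or "top" or "wrist"; returns a dict with "image" (400x640x3 uint8, blue, green, red), "depth" (400x640 float32, mm along the optical axis (not along the pixel's ray), 0 where there is no reading), "fovy" (degrees; the focal length in pixels is half the picture's height over the tangent of half this angle, whatever the lens; pixels are square), "cx", "cy" (the principal point, pixels), "eye" and "attitude" of the camera in the world; the wrist camera has in their place "mount" (4x4, takes a point from camera to tool coordinates, whose origin is the TCP and whose axes are the flange's). Camera axes: x right, y down, z forward; pixel columns grow to the right and rows downward; lengths in mm; the calibration is good to about 2 mm. The wrist camera is an equidistant fisheye: a pixel r from the principal point sees the ray r / f radians off the axis. A picture is of the moment at which its call begins: read the wrist's pose just before it.
A pose or a line that the arm cannot do raises bot.MotionError and nothing moves.
- bot.finish_job(): hands the job in; it is judged then, once.
The state is a dict: "clock": time; "joint_positions": joint angles; "qvel": joint speeds; "effort": joint torques, N m; "ee_pos": TCP position; "tool_rot": TCP orientation; "ft_force": force on the tool from outside, world axes, zero at the start; "moment": the same for the moment, N m; "grip_width": finger opening in mm; "grip_force": force on a finger pad.
Only numpy, scipy, OpenCV 4.12 (cv2) and the standard library are available. Lean on these libraries where they do the work, as an engineer would, in place of code of your own. Each camera call takes 0.05 s, during which the arm holds its last target. There are 200 camera calls.

TASK

Sort the four carved rosettes in the wooden rack by trying the stepped plug gauge in each bore, pressing lightly and never forcing it: where the thin end will not go in, the bore is tight and the rosette goes into the blue tray; where the whole pin goes in up to its brass collar, the bore is too wide and the rosette goes into the red tray; where the thin end goes in but the thick step does not, it is right and stays in the rack. Lay the rejected ones flat in their trays, set down and not dropped. Finish with the gauge back in its stand, and leave the mallet, gouge, wax tin and offcut where they are.

Things in the scene. Friction and masses are not known exactly. Their poses are not given: they have to be found in the camera images.
- rack: Light wooden sorting rack, fixed, 80 mm wide (its x), 304 mm long (its y), floor 8 mm thick with 8 mm high walls on it (16 mm over all). Origin under its middle. Four square nests in a row along y, 66 mm inside, 74 mm apart, one loose rosette in each, within 3 mm of the nest's middle each way
- nest1 (a point): middle of the nest floor at the rack's -y end, 8 mm above the bench. The rosette in it is a round wooden block, 60 mm across, 36 mm high, about 75 g, petals carved on top, sides straight up to 26 mm above its foot; it lies face up, the flat ring round its hole 44 mm above the bench. The rosettes' own poses are not given
- nest2 (a point): the same for the second nest. Every rosette has the same 26 mm wide 90 degree countersink in the middle of its face, leading into a bore right through. All look alike: the bore's width is hidden in the dark below the countersink and only the gauge tells it (tight 9 mm, right 16 mm, too wide 22 mm). Which rosette lies where changes
- nest3 (a point): the same for the third nest
- nest4 (a point): the same for the nest at the rack's +y end
- stand: Dark wooden gauge stand, fixed, 64 x 64 x 36 mm, with a 26 mm hole through its middle from above. Origin under its middle
- gauge: Stepped plug gauge, loose, 88 mm long, 130 g, standing pin down. Origin at the pin's tip, z up along it. Steel pin: thin end 14 mm across from 0 to 20 mm, thick step 20 mm across from 20 to 32 mm; brass collar 30 mm across from 32 to 40 mm; round black handle 28 mm across from 40 to 86 mm. At first it hangs in the stand, collar on the stand's top, tip 4 mm above the bench
- gauge_handle (a point): middle of the black handle, 66 mm above the pin's tip. Lowered upright and pressed with some 8 N, the tip stops about 7 mm below the rosette's face in a tight bore, 23 mm in a right one, 32 mm (collar on the face) in one too wide. A firm stop at 0 to 6 or 18 to 22 mm means off centre: the side force on the gauge points to the hole's middle; shift it that way and press again
- blue_tray: Blue plastic tray, fixed, 136 x 136 mm, 20 mm high, walls and floor 4 mm. Origin under its middle. On the left or right of the rack
- red_tray: Red plastic tray, the same size, on the other side
- mallet: Carver's round mallet lying on the bench, to be left alone; origin on the bench under the head
- gouge: Carving gouge lying on the bench, to be left alone; origin on the bench near the front of its handle
- wax_tin: Brass-coloured wax tin, 64 mm across, 45 mm high, to be left alone; origin under its middle
- offcut: Wood offcut 50 x 110 x 32 mm, to be left alone; origin under its middle

How it is judged:
By the outcome, as a careful person would: the job done as asked, in the order asked, and still so for the second after the job is handed in, with the robot touching nothing.
It also fails if it takes over 72 s, if anything falls off the work surface, if the arm or the gripper's body presses on something with over 40 N, if the wrist force passes 120 N, or if a joint passes its speed limit or range.

## Working session

There is one attempt and no reset: what is moved stays moved. The work goes in short steps, each a Python script; the robot and the scene stay as the last script left them, time stands still between calls to the robot, and variables do not carry over. Pictures are saved under pics/ and viewed, at most 10 in all, crops included, and the job is handed in when it is done.

```bash
mkdir -p pics; ls; cat > h.py <<'E'
import numpy as np, cv2
from scipy.spatial.transform import Rotation as R
from rig import bot
def rot(q): return R.from_quat([q[1],q[2],q[3],q[0]]).as_matrix()
def cloud(c):
    h,w=c["depth"].shape; f=h/2/np.tan(np.radians(c["fovy"])/2)
    v,u=np.mgrid[:h,:w]; d=c["depth"]
    p=np.stack([(u-c["cx"])/f*d,(v-c["cy"])/f*d,d],-1)
    a=np.array(c["attitude"]); M=rot(a) if a.size==4 else a
    return p@M.T+np.array(c["eye"])
E
python3 - <<'E'
from h import *
import pickle
s=bot.read_state(); print(s)
for n in("top","side"):
    c=bot.read_camera(n); cv2.imwrite(f"pics/{n}0.png",c["image"]); pickle.dump(c,open(n+".pkl","wb"))
    print(n,c["fovy"],c["cx"],c["cy"],c["eye"],c["attitude"])
E
```

```text
pics
{'clock': 0.0, 'joint_positions': array([ 1.08835687e+00,  3.00477648e-01,  1.52159776e+00, -8.41917216e-06,
        1.32070704e+00, -6.66243260e-02]), 'qvel': array([-0.00096778, -0.00016902,  0.00165765, -0.00036786,  0.001822  ,
       -0.00122342]), 'effort': array([ 2.34483878e-04, -5.43494010e+01, -3.61797631e+01, -4.32042157e-05,
        4.06502528e-03,  2.81227994e-05]), 'ee_pos': array([222.07939488, 502.93120017, 249.71065813]), 'tool_rot': array([-1.57348280e-04,  2.06411920e-01,  9.78465005e-01, -5.73721924e-04]), 'ft_force': array([ 0.06174338, -0.14706871, -1.00707618]), 'moment': array([-0.02136355, -0.01700368,  0.00937584]), 'grip_force': 0.0, 'grip_width': 85.50409429573439}
top 45.08617784017919 319.1895643711845 199.23050284199863 [ 332.38699949   -3.77309125 1284.97805783] [ 0.06465631 -0.69774024  0.70989445 -0.07090822]
side 55.06110920135683 323.92958714187796 201.93275249220784 [ 302.51584998 -511.35799079  682.5785331 ] [-0.36458195  0.90450865 -0.20754824  0.07660171]
```

View pics/top0.png

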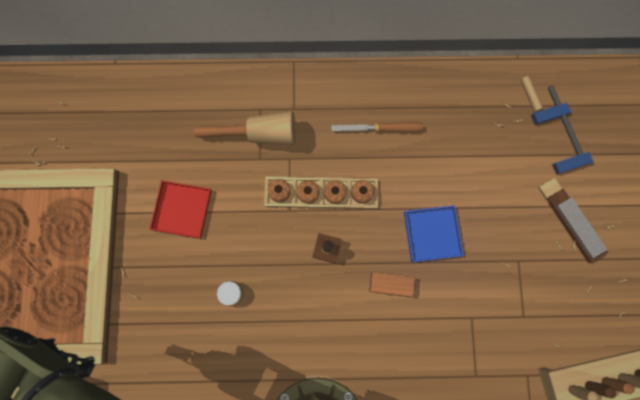

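View pics/side0.png

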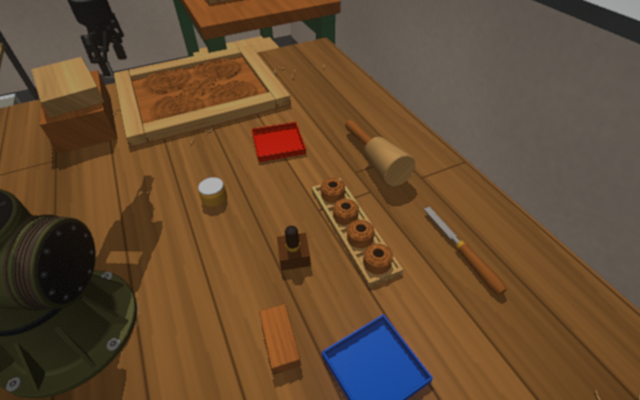

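The top view shows the rosettes at about (278,190), (307,190), (335,190) and (362,190). The gauge is at (327,246), the red tray at (181,210) and the blue tray at (434,235). The side view agrees.

```bash
cat >> h.py <<'E'
def ray(c,u,v,z):
    h=400; f=h/2/np.tan(np.radians(c["fovy"])/2)
    d=rot(c["attitude"])@np.array([(u-c["cx"])/f,(v-c["cy"])/f,1]); e=np.array(c["eye"])
    return e+d*(z-e[2])/d[2]
def down(a):  # tool down, closing line (tool y) at world angle a
    y=np.array([np.cos(a),np.sin(a),0]); z=np.array([0,0,-1.]); 
    q=R.from_matrix(np.stack([np.cross(y,z),y,z],1)).as_quat(); return np.array([q[3],*q[:3]])
E
python3 - <<'E'
from h import *
import pickle
for n in("top","side"):
    c=pickle.load(open(n+".pkl","rb")); P=cloud(c); im=c["image"].astype(int)
    hsv=cv2.cvtColor(c["image"],cv2.COLOR_BGR2HSV); 
    inb=(P[...,0]>200)&(P[...,0]<650)&(abs(P[...,1])<450)&(c["depth"]>0)
    print(n,"bench z",np.median(P[inb][:,2]))
    def comps(m,name,amin=15):
        k,l,st,ce=cv2.connectedComponentsWithStats(m.astype(np.uint8))
        for i in range(1,k):
            if st[i,4]>=amin:
                q=P[l==i]; r=cv2.minAreaRect(q[:,:2].astype(np.float32))
                print(" ",name,st[i,4],ce[i].round(1),"mean",q.mean(0).round(1),"rect",np.round(r[0],1),np.round(r[1],1),round(r[2],1),"zmax",round(q[:,2].max(),1))
    z=P[...,2]
    comps(inb&(z>28)&(z<60),"z28-60"); comps(inb&(z>60)&(z<130),"z60+",5)
    comps(inb&(z>9)&(z<28),"z9-28",60)
    comps(inb&(hsv[...,0]>105)&(hsv[...,0]<130)&(hsv[...,1]>150)&(z<40),"blue",300)
    comps(inb&((hsv[...,0]<4)|(hsv[...,0]>176))&(hsv[...,1]>190)&(z<40),"red",300)
E
```

```text
top bench z 1.8043332749799674
  z28-60 406 [278.8 189.7] mean [601.5  89.1  41.7] rect [602.5  89. ] [58.4 58.1] 89.7 zmax 53.3
  z28-60 403 [307.7 191.1] mean [596.4  12.8  41.4] rect [598.1  13.1] [59.4 58.3] 32.5 zmax 50.9
  z28-60 406 [335.1 191.2] mean [594.8 -59.4  41.8] rect [596.2 -59.9] [57.4 59.3] 25.5 zmax 50.7
  z28-60 405 [362.9 190.9] mean [ 594.4 -132.6   41.6] rect [ 595.9 -133. ] [58.  58.6] 44.1 zmax 50.4
  z28-60 512 [327.1 248. ] mean [446.  -35.2  37.2] rect [447.3 -35.4] [64.1 64.1] 74.3 zmax 59.9
  z28-60 827 [392.4 284.3] mean [ 350.7 -200.6   32.9] rect [ 350.8 -201. ] [110.2  49.8] 82.1 zmax 40.2
  z28-60 502 [229.6 293.2] mean [335.6 213.4  44.4] rect [336.3 214.5] [61.8 60.1] 88.8 zmax 54.1
  z60+ 105 [327.4 246.1] mean [446.  -34.7  89.7] rect [446.5 -34.9] [26.5 25.9] 46.5 zmax 98.2
  z9-28 1411 [320.9 193.7] mean [594.2 -22.2  15.7] rect [599.7 -22.4] [303.4  85.2] 87.6 zmax 27.8
  z9-28 471 [179.6 208.4] mean [560.3 355.   18.1] rect [559.2 354.2] [139.6 136.8] 79.0 zmax 27.7
  z9-28 442 [433.8 232.8] mean [ 483.4 -319.    18.6] rect [ 482.2 -318.5] [
[... 1151 characters left out ...]
x 28.0
  z9-28 152 [214.2 199. ] mean [334.5 192.5  18.3] rect [337.3 200.6] [63.9 32.9] 4.3 zmax 27.9
  z9-28 75 [378.3 236.9] mean [632.5 -80.3  14.3] rect [631.4 -76. ] [61.8 15. ] 83.6 zmax 17.3
  z9-28 161 [294.2 262.3] mean [438.3 -64.1  18.5] rect [438.6 -64.1] [ 3.7 62.4] 74.0 zmax 27.9
  z9-28 904 [376.9 355.1] mean [ 494.1 -303.4   16.8] rect [ 482.9 -317.1] [137.  136.2] 5.5 zmax 22.0
  z9-28 132 [285.2 366. ] mean [ 343.2 -254.    18.7] rect [ 343.8 -253.6] [ 3.2 48.3] 81.4 zmax 28.0
  blue 5784 [375.9 363.9] mean [ 487.8 -313.     4.9] rect [ 482.5 -318.2] [136.1 134. ] 5.5 zmax 21.8
  red 972 [277.8 142.1] mean [558.8 352.9   4.1] rect [558.6 350.2] [129.6 127.8] 78.8 zmax 21.0
```

Both views agree within about 1 mm, and the heights and sizes match those given. Next I pick up the gauge.

```bash
cat >> h.py <<'E'
RA=np.radians(-1.9)   # rack x axis
ROS={1:(595.7,-133.3),2:(596.3,-59.9),3:(597.6,13.0),4:(602.1,88.8)}
G=(446.8,-35.2)
def st(*m):
    s=bot.read_state(); print(*m,"t",round(s["clock"],2),"p",s["ee_pos"].round(1),"F",s["ft_force"].round(1),"w",round(s["grip_width"],1),"gf",round(s["grip_force"],1)); return s
E
python3 - <<'E'
from h import *
print(bot.tip_reach)
for a in (RA,RA+np.pi):
    for p in [(*G,70),(*ROS[1],38),(*ROS[4],38),(558.8,354,36),(482,-318,36)]:
        j=bot.ik(p,down(a)); print(None if j is None else np.round(j,2))
a=min((RA,RA+np.pi),key=lambda a:abs(bot.ik((*G,120),down(a))[5])); print("angle",a)
bot.move_to((*G,130),down(a)); st("above")
bot.servo_line((*G,70),speed=120); s0=st("at")
bot.move_gripper(20,grip_force=80); st("gripped")
bot.servo_line((*G,125),speed=150); st("lifted")
E
```

```text
19.0
[-0.16  0.33  1.96 -0.    0.85 -0.13]
[-0.28  0.67  1.5  -0.    0.96 -0.25]
[ 0.09  0.67  1.51 -0.    0.96  0.12]
[ 0.51  0.77  1.33 -0.    1.04  0.54]
[-0.65  0.62  1.61 -0.    0.92 -0.61]
None
None
None
None
[-0.65  0.62  1.61 -0.    0.92  2.53]Traceback (most recent call last):
  File "<stdin>", line 6, in <module>
  File "<stdin>", line 6, in <lambda>
TypeError: 'NoneType' object is not subscriptable
```

```bash
cat >> h.py <<'E'
Q=down(RA)
E
python3 - <<'E'
from h import *
bot.move_to((*G,130),Q); st("above")
bot.servo_line((*G,70),speed=120); s0=st("at")
bot.move_gripper(20,grip_force=80); st("gripped")
bot.servo_line((*G,125),speed=150); st("lifted")
c=bot.read_camera("wrist"); cv2.imwrite("pics/w1.png",c["image"])
E
```

```text
above t 2.23 p [447.  -34.7 130.2] F [ 0.2 -0.5 -0.4] w 85.5 gf 0.0
at t 2.88 p [447.1 -35.1  70.5] F [ 0.4 -0.8  0. ] w 85.3 gf 0.0
gripped t 3.46 p [447.  -35.2  70.5] F [-2.2  0.   7.1] w 26.4 gf 78.1
lifted t 3.98 p [446.5 -35.2 124.5] F [ 0.4 -0.7 -2.3] w 26.8 gf 78.7
```

View pics/w1.png

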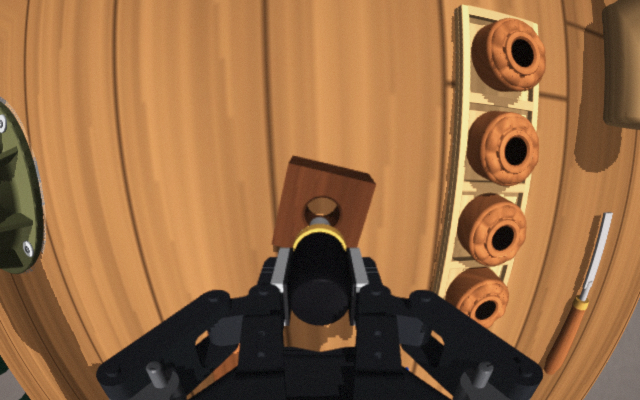

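The gauge is upright in the jaws and clear of the stand hole near (322,208). Next I gauge the bores, rosette 3 first as it is nearest.

```bash
cat >> h.py <<'E'
def gauge(k,off,first="line"):
    """press; returns class, xy of the true hole (TCP with gauge)"""
    p=np.array(ROS[k])+off
    bot.servo_line((*p,118),attitude=Q,speed=200)
    for i in range(5):
        bot.servo_line((*p,116),speed=100); f0=bot.read_state()["ft_force"]
        hit=bot.servo_line((*p,74.5),speed=35,until_force=8)
        s=st(f"R{k} try{i} hit{hit}"); d=110-s["ee_pos"][2]; df=s["ft_force"]-f0
        print("   depth",round(d,1),"dF",df.round(1))
        c="tight" if 6.1<d<11 else "right" if 22.3<d<27 else "wide" if d>30 else None
        if c: break
        n=df[:2]/max(np.linalg.norm(df[:2]),.5)
        p=p+n*1.5
    bot.servo_line((*s["ee_pos"][:2],116),speed=150)
    return c,p
E
python3 - <<'E'
from h import *
c,p=gauge(3,np.zeros(2)); print(c,p-ROS[3]); st()
E
```

```text
R3 try0 hitTrue t 5.78 p [598.   13.  103.4] F [ 2.2 -0.2  3.4] w 26.2 gf 79.0
   depth 6.6 dF [ 2.  -0.2  4.8]
tight [0. 0.]
t 6.03 p [598.2  13.  116.2] F [-0.1  0.3 -1.5] w 26.6 gf 78.9
```

```bash
sed -i 's/d=110-s/d=110.5-s/; s/6.1<d<11/6.4<d<11/' h.py
python3 - <<'E'
from h import *
r={}
for k,o in ((3,(1.2,0)),(4,(.5,0)),(2,(.5,0)),(1,(.5,0))):
    c,p=gauge(k,np.array(o)); print(k,c,p-ROS[k])
    if k==4: bot.servo_line((*(np.array(ROS[2])),118),attitude=Q,speed=250)
st()
E
```

```text
R3 try0 hitTrue t 7.1 p [599.   13.  102.6] F [-0.  -0.7  5.7] w 26.7 gf 79.2
   depth 7.9 dF [ 0.1 -1.3  7. ]
3 tight [1.2 0. ]
R4 try0 hitTrue t 8.94 p [602.9  89.   87. ] F [2.  0.2 2.1] w 26.6 gf 79.2
   depth 23.5 dF [2.1 0.3 3.6]
4 right [0.5 0. ]
R2 try0 hitTrue t 11.52 p [596.9 -59.9  78.6] F [-1.3  0.4  5.9] w 26.1 gf 79.4
   depth 31.9 dF [-0.2 -0.2  7.4]
2 wide [0.5 0. ]
R1 try0 hitTrue t 13.5 p [ 596.6 -133.3   87. ] F [3.2 0.2 2.6] w 26.8 gf 79.2
   depth 23.5 dF [2.9 0.7 4.8]
1 right [0.5 0. ]
t 13.84 p [ 596.6 -133.4  115.9] F [ 0.3  0.2 -1.7] w 26.5 gf 79.1
```

Stops at 23.5 mm agree with "right", but rosettes 1 and 4 both showed a side force towards +x. I'll press both again, shifted that way.

```bash
python3 - <<'E'
from h import *
for k,o in ((1,(1.4,0.2)),(4,(1.3,0.1))):
    c,p=gauge(k,np.array(o)); print(k,c,p-ROS[k])
bot.servo_line((*G,125),attitude=Q,speed=250); st("over stand")
E
```

```text
R1 try0 hitTrue t 15.15 p [ 597.  -133.1   87.2] F [-2.9  0.5  7.2] w 26.3 gf 80.3
   depth 23.3 dF [-1.7  0.3  8.1]
1 right [1.4 0.2]
R4 try0 hitTrue t 17.56 p [602.8  88.9 102.5] F [ 0.1  0.7 -2.1] w 26.3 gf 79.4
   depth 8.0 dF [ 0.2  0.3 -1. ]
4 tight [1.3 0.1]
over stand t 18.76 p [447.6 -34.8 125.1] F [-0.5 -1.1 -0.7] w 26.4 gf 79.3
```

The last stop on rosette 4, at 8 mm with no axial force, contradicts its first pass at 23.5 mm. I'll try that bore once more.

```bash
python3 - <<'E'
from h import *
p=np.array(ROS[4])+(.9,0)
bot.servo_line((*p,118),attitude=Q,speed=220); bot.dwell(.3)
for i,o in enumerate(((0,0),(0.2,0))):
    f0=bot.read_state()["ft_force"]
    for j in range(3):
        bot.servo_line((*p+np.array(o),74.5),speed=30,until_force=8)
        s=st("press"); bot.dwell(.15); s=st("  settled"); 
        if s["ft_force"][2]-f0[2]>4: break
    print("depth",110.5-s["ee_pos"][2])
    if 110.5-s["ee_pos"][2]>22: break
    bot.servo_line((*p,116),speed=100)
bot.servo_line((*s["ee_pos"][:2],118),speed=150); st()
bot.servo_line((*G,125),attitude=Q,speed=250); st("over stand")
E
```

```text
press t 21.09 p [602.8  88.8  87.3] F [-1.2  0.4  4.6] w 26.3 gf 80.2
  settled t 21.24 p [602.8  88.9  87.4] F [-2.5  0.6  4.6] w 26.3 gf 80.2
depth 23.08574036184484
t 21.6 p [602.9  88.9 117.8] F [-0.1 -0.3 -2.5] w 26.5 gf 79.4
over stand t 22.55 p [447.5 -34.8 124.9] F [ 0.  -0.  -1.4] w 26.5 gf 79.4
```

```bash
python3 - <<'E'
from h import *
p=(447.0,-35.2)
hit=bot.servo_line((*p,72.5),speed=100,until_force=8); st("low",hit)
bot.dwell(.1); hit=bot.servo_line((*p,69.8),speed=20,until_force=4); st("seat",hit)
bot.move_gripper(60); st("rel")
bot.servo_line((*p,130),speed=150)
bot.move_gripper(85)
c=bot.read_camera("top"); P=cloud(c); z=P[...,2]
m=(np.hypot(P[...,0]-447,P[...,1]+35)<40)&(z>60)&(z<97)
print("gauge (top)",np.median(P[m],0),m.sum(),z[m].max())
q=np.array(ROS[3])+(.8,0)
bot.servo_line((*q,100),attitude=Q,speed=220)
hit=bot.servo_line((*q,36.5),speed=90,until_force=10); st("at R3",hit)
bot.move_gripper(50,grip_force=35); st("grip")
c=bot.read_camera("wrist"); cv2.imwrite("pics/w2.png",c["image"])
c=bot.read_camera("side"); cv2.imwrite("pics/s2.png",c["image"][150:330,230:470])
E
```

```text
low True t 23.13 p [446.5 -34.7  70.5] F [-0.9 -0.1  7.6] w 26.7 gf 80.1
seat False t 23.48 p [446.8 -34.8  70.4] F [-11.5   3.   17.1] w 26.2 gf 81.3
rel t 23.91 p [447.1 -35.2  69.8] F [ 0.3 -0.1 -0.2] w 60.4 gf 0.0
  return _methods._mean(a, axis=axis, dtype=dtype,
  ret = um.true_divide(
Traceback (most recent call last):
ValueError: zero-size array to reduction operation maximum which has no identity
```

The arm blocked the top view there, so only my check failed and nothing was disturbed. I'll go on and check the gauge from the side.

```bash
cat > pk.py <<'E'
from h import *
q=np.array(ROS[3])+(.8,0)
bot.servo_line((*q,100),attitude=Q,speed=220)
hit=bot.servo_line((*q,36.5),speed=90,until_force=10); st("at R3",hit)
bot.move_gripper(50,grip_force=35); st("grip")
c=bot.read_camera("side"); cv2.imwrite("pics/s2.png",cv2.resize(c["image"][150:330,230:470],None,fx=3,fy=3))
P=cloud(c); z=P[...,2]
m=(np.hypot(P[...,0]-447,P[...,1]+35)<40)&(z>50)&(z<100)
print("gauge (side)",np.median(P[m],0),m.sum(),z[m].max() if m.any() else 0)
E
python3 pk.py
```

```text
at R3 False t 26.62 p [598.7  13.   37. ] F [-0.2 -0.7 -0.2] w 85.1 gf 0.0
grip t 27.0 p [598.8  13.   37.5] F [-1.5  0.2  6.5] w 59.3 gf 37.5
gauge (side) [443.38097571 -41.88574271  81.34545318] 267 92.41963239187521
```

View pics/s2.png

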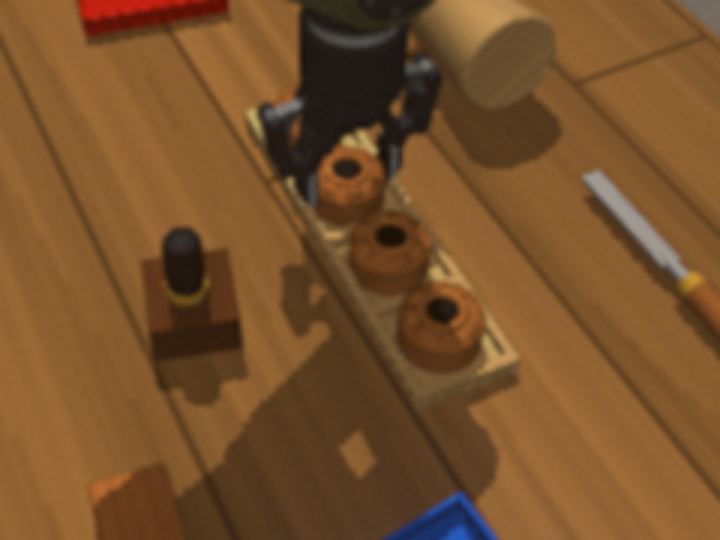

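The gauge stands seated in its stand (top at 92 mm, near (182,262) in the crop), and rosette 3 is gripped at its sides. I now carry it to the blue tray, then rosette 2 to the red tray.

```bash
cat >> h.py <<'E'
def place(xy,ang):
    q=down(ang)
    p=bot.read_state()["ee_pos"]
    bot.servo_line((*p[:2],105),speed=130); s=st("lifted")
    bot.servo_line((*xy,105),attitude=q,speed=230)
    bot.servo_line((*xy,39),speed=100); bot.dwell(.15); st("above floor")
    hit=bot.servo_line((*xy,31.5),speed=18,until_force=4); st("down",hit)
    bot.move_gripper(72); st("open")
    bot.servo_line((*xy,105),speed=130)
E
python3 - <<'E'
from h import *
place((482.2,-318.3),np.radians(5.5))
bot.move_gripper(85)
q=np.array(ROS[2])+(.6,0)
bot.servo_line((*q,105),attitude=Q,speed=230)
hit=bot.servo_line((*q,36.5),speed=90,until_force=10); st("at R2",hit)
bot.move_gripper(50,grip_force=35); st("grip")
c=bot.read_camera("side"); cv2.imwrite("pics/s3.png",c["image"])
E
```

```text
lifted t 27.73 p [598.4  13.  104.3] F [-0.5 -0.6 -1.6] w 59.1 gf 39.0
above floor t 30.36 p [ 482.5 -318.5   39.8] F [ 0.2  1.1 -0.4] w 58.9 gf 39.0
down True t 30.73 p [ 482.3 -318.4   33.5] F [-1.7  0.1  5.4] w 58.8 gf 39.7
open t 31.01 p [ 481.9 -318.1   32.9] F [-0.5  0.5 -1.4] w 71.8 gf 0.0
at R2 False t 34.29 p [597.3 -60.   37.1] F [ 0.2 -0.3  0.2] w 85.1 gf 0.0
grip t 34.67 p [597.3 -59.9  37.6] F [-3.  -0.4  6.8] w 59.0 gf 37.2
```

View pics/s3.png

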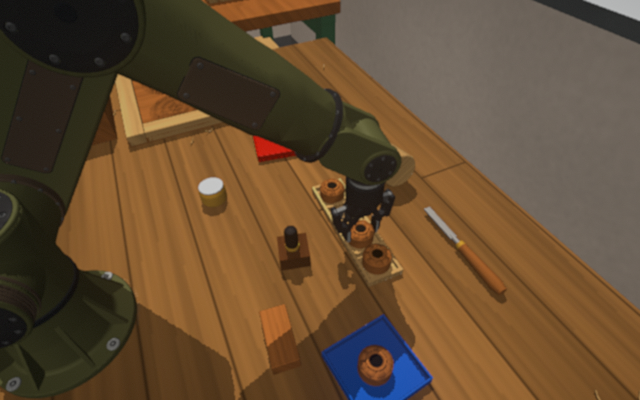

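Rosette 3 lies flat in the middle of the blue tray at (376,365). Rosette 2 is gripped.

```bash
python3 - <<'E'
from h import *
place((558.7,353.8),np.radians(-11))
bot.servo_line((420,330,250),speed=230); st("clear")
for n in("top","side"):
    c=bot.read_camera(n); cv2.imwrite(f"pics/{n}9.png",c["image"])
    P=cloud(c); z=P[...,2]
    for nm,(x,y) in dict(r1=ROS[1],r4=ROS[4],blue=(482,-318),red=(559,354),gauge=G).items():
        m=(np.hypot(P[...,0]-x,P[...,1]-y)<50)&(z>30 if nm!="gauge" else z>60)&(z<100)&(abs(P[...,1]-y)<37)
        if m.any(): print(n,nm,m.sum(),P[m].mean(0).round(1),"z95",np.percentile(z[m],95).round(1))
E
```

```text
lifted t 35.4 p [596.9 -59.9 104.3] F [ 0.1 -1.2 -1.3] w 59.3 gf 37.8
above floor t 38.32 p [559.  354.   39.9] F [ 0.9 -0.1 -0.7] w 58.8 gf 37.8
down True t 38.68 p [558.8 353.9  33.6] F [-0.7 -1.   6.8] w 58.7 gf 38.3
open t 38.97 p [558.4 353.6  32.7] F [0.1 0.8 0.2] w 71.9 gf 0.0
clear t 40.7 p [420.3 329.9 248.8] F [-0.  -0.8  0.1] w 71.7 gf 0.0
top r1 401 [ 592.6 -132.2   41.5] z95 47.3
top r4 398 [598.6  88.1  41.7] z95 47.3
top blue 405 [ 479.6 -316.8   37.9] z95 43.8
top red 391 [556.8 351.5  37.8] z95 42.7
top gauge 105 [444.4 -34.   89.3] z95 94.4
side r1 576 [ 591.5 -135.8   39.5] z95 43.3
side r4 372 [597.5  84.2  39.2] z95 43.4
side blue 994 [ 479.5 -319.3   36.1] z95 39.6
side red 211 [556.1 349.9  35.8] z95 39.5
side gauge 222 [444.2 -39.2  81.3] z95 91.2
```

View pics/side9.png

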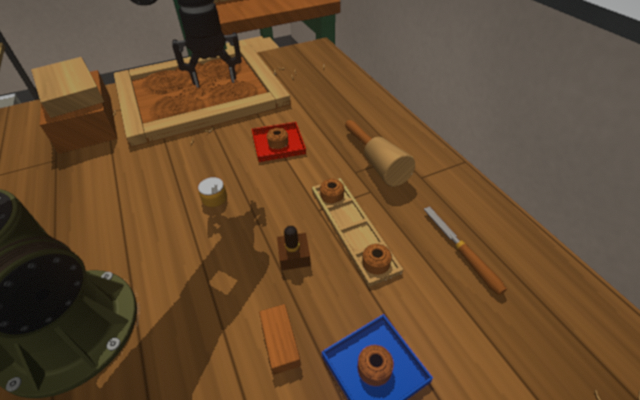

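The rejected rosettes lie flat in the red tray (278,140) and the blue tray (376,365). Rosettes 1 and 4 are in the rack, the gauge is in its stand at (292,240), and the other items haven't moved.

```bash
python3 -c "
from h import *
print(bot.finish_job())"
```

```text
the job is handed in; nothing more can be done
None
```

The job is handed in at about 41 s: rosette 3 (tight) is in the blue tray, rosette 2 (too wide) is in the red tray, 1 and 4 (right) stayed in the rack, and the gauge is back in its stand.

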